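# Load the packing-block carrier and hold it up level

## Robot

A 7-joint arm with a two-finger parallel gripper is mounted at the origin on a cart in front of the work surface, level with it; the furniture and walls round the work are solid. World frame = base frame: x ahead of the robot, y to its left, z up, the work surface at z = 0. Lengths are in m, angles in rad, forces in N, time in s.
With the tool pointing down it reaches from about 0.425 to 0.925 m from the base axis. Payload 6.8 kg.
Tool frame: the origin (TCP) lies midway between the tips of the shut fingers; the grasp point (between the pads) lies 19 mm behind it; z points along the fingers, y is the line along which they close (so a half turn about z gives the same grasp; the last joint's range is limited). The gripper opens to 85 mm and grips with 20 to 120 N. Pads are 22 mm wide; open, the fingers measure 114 mm over their backs; the gripper's body (76 mm by 85 mm) begins 54 mm behind the grasp point. The pads swing forward as they close: fully open they stand 13 mm farther back than shut.
Start: joints at [-1.403, 0.477, 0.022, 1.555, -0.011, 1.109, -0.083], TCP at [0.184, 0.65, 0.231] pointing down, gripper open.
Joint ranges: [-2.96, 2.96], [-0.34, 2.1], [-1.41, 1.46], [0.24, 2.44], [-1.37, 4.51], [0.17, 1.92], [-2.96, 2.96]. Speed limits (rad/s): [2.39, 2.39, 3.14, 3.14, 3.14, 3.14, 3.14].

## Interface

Orientations are given as a unit quaternion [w, x, y, z].
In Python, from station import bot gives the robot as it stands.
- The arm moves only by the tool jog_arm, never from a script. Its argument "rows" is a list of rows, each an object of numbers: "fingers": the finger opening in mm, from 0 to 85.4; "x", "y", "z": the shift along the tool's x, y, z in mm; "ax", "ay", "az": the turn, a rotation vector about the tool's x, y, z in degrees. A call has exactly 8 rows; each row shifts and turns the commanded pose from where the row before left it, along the tool's axes as they then stand; what a row does not reach is not made up. A row lasts 1/10 s, in which the tool goes at most 50 mm and 8.59 degrees, less where a joint would pass 70% of its speed; a pose out of reach is approached as far as the arm can. A call with a gripper value outside its range is refused whole. The fingers move at their own pace and stop on an object; "force" is the grip in N (left out, the last holds). Time passes only in rows, so rows that do not move let the fingers close, or fill a call up. It gives the time, the measured TCP pose, the force, the opening and the grip force at its end, in the units of the state.
- bot.get_obs(): the state, without advancing time (a new reading comes with each control period).
- bot.read_camera(name): name is "scene" or "side" or "wrist"; returns a dict with "pixels" (384x512x3 uint8, red, green, blue), "vertical_fov" (degrees; the focal length in pixels is half the picture's height over the tangent of half this angle, whatever the lens; pixels are square), "cx", "cy" (the principal point, pixels), "dist_coeffs" ([k1, k2, p1, p2, k3] as OpenCV has them; the pictures are not rectified), "world_from_camera" (4x4, takes a point from camera to world coordinates). Camera axes: x right, y down, z forward; pixel columns grow to the right and rows downward; lengths in m; the calibration is good to about 2 mm. A picture is of the moment at which its call begins. There is no depth.
- bot.hand_in(): hands the job in; it is judged then, once.
The state is a dict: "t": time; "q": joint angles; "joint_vel": joint speeds; "joint_torque": joint torques, N m; "eef_pos": TCP position; "tool_rot": TCP orientation; "contact_force": force on the tool from outside, world axes, zero at the start; "torque": the same for the moment, N m; "gripper_width": opening from 0.0 (shut) to 1.0 (fully open); "grasp_force": force on a finger pad.
Only numpy, scipy, OpenCV 4.12 (cv2) and the standard library are available. Lean on these libraries where they do the work, as an engineer would, in place of code of your own. Each camera call takes 0.05 s, during which the arm holds its last target. There are 200 camera calls.

## Task

Finish loading the block carrier and hold it up for me to take: lay the two loose pine blocks crosswise on the pair already in it, one over each end of that pair with outer sides about flush, so that it hangs balanced. Then swing its handle up, lift the carrier by the wooden grip until it hangs about 10 cm clear of the table, and finish while still holding it there, level and still. Leave the other things on the table where they are.

Things in the scene. Friction and masses are not known exactly. Their poses are not given: they have to be found in the camera images.
- carrier: open plywood carrier, 162 (x) x 150 (y) x 110 mm, 0.45 kg, loose on the table. Origin: centre of its underside; z up. Floor 8 mm thick. Two gabled end boards 9 mm thick, 110 mm high (150 mm wide at the foot, 48 mm at the top), stand at x = +-72 mm: 144 mm clear between them. The sides at y = +-69 mm have only low slats, 22 mm high, and are open above.
- carrier_hinge (a point): point on the axis of the carrier's wire bail handle, midway between the end boards: 92 mm above the carrier's underside, over its centre; the axis runs along the carrier's x.
- handle_grip (a point): middle of the bail handle's wooden grip: a round sleeve 18 mm in diameter, 100 mm long, turning freely on the wire, parallel to the carrier's x, 115 mm from the hinge axis. Handle down: 115 mm to the carrier's -y side, about 100 mm above the table. Handle upright: 207 mm above the carrier's underside, over its centre.
- bail (a joint): angle of the bail handle, rad: 0 upright, about 1.5 (its stop) lying down to the carrier's -y side, where it starts. It swings freely and falls back when let go; the carrier hangs freely from it.
- block_near: pine block 45 x 130 x 30 mm, about 0.1 kg, already in the carrier, flat on its floor, 130 mm along the carrier's y, centre at about x = -45 mm. Origin: centre of its underside; own y is its long axis.
- block_far: the same kind of block, already in the carrier at about x = +45 mm.
- block_1: loose pine block 45 x 130 x 30 mm lying flat on the table, about 0.1 kg. Origin: centre of its underside; own y is its long axis. Its place is on the pair, 130 mm along the carrier's x, 42 mm to one side of the carrier's middle (underside 38 mm above the carrier's underside).
- block_2: the other loose block, the same; its place is 42 mm to the other side. Either block may go to either side.
- ink_tin_blue: bystander: blue ink tin, 72 mm across, 74 mm high; origin: centre of its underside. Leave it alone.
- ink_tin_red: bystander: red ink tin, 72 mm across, 74 mm high. Leave it alone.
- glue_bottle: bystander: white squeeze bottle, 52 mm across, 152 mm high. Leave it alone.
- tape_roll: bystander: roll of masking tape lying flat, 104 mm across, 25 mm high. Leave it alone.
- staples: bystander: pale carton 55 x 100 x 38 mm. Leave it alone.
Mind the look-alikes: they are no part of the job. What is shaped like the block_near but red is not meant.

How it is judged:
By the outcome, as a careful person would: the job done as asked, in the order asked, and still so for the second after the job is handed in, while the arm keeps its last pose, push and grip.
It also fails if it takes over 66 s, if anything falls off the work surface, if the arm or the gripper's body presses on something with over 40 N, if the wrist force passes 120 N, or if a joint passes its speed limit or range.

## Working session

There is one attempt and no reset: what is moved stays moved. The work goes in short steps, Python scripts to look and compute and a tool call to move; the robot and the scene stay as the last step left them, time stands still between calls to the robot, and variables do not carry over. Pictures are saved under pics/ and viewed, at most 10 in all, crops included, and the job is handed in when it is done.

Besides the shell and the picture viewer there is one more tool, called as a command line: name --argument value ..., lists and objects as JSON in quotes. jog_arm: Moves the arm, as the interface text tells. Its arguments: {"type":"object","properties":{"rows":{"type":"array","items":{"type":"object","properties":{"fingers":{"type":"number"},"x":{"type":"number"},"y":{"type":"number"},"z":{"type":"number"},"ax":{"type":"number"},"ay":{"type":"number"},"az":{"type":"number"}}}},"force":{"type":"number"}},"required":["rows"]}

```bash
ls; mkdir -p pics; cat > h.py <<'E'
import numpy as np, cv2
from station import bot
def cam(n):
    c=bot.read_camera(n); h=c["pixels"].shape[0]
    f=h/2/np.tan(np.radians(c["vertical_fov"])/2)
    c["K"]=np.array([[f,0,c["cx"]],[0,f,c["cy"]],[0,0,1]]); c["D"]=np.array(c["dist_coeffs"],float); c["T"]=np.array(c["world_from_camera"]); return c
def rays(c,p):
    u=cv2.undistortPoints(np.array(p,float).reshape(-1,1,2),c["K"],c["D"]).reshape(-1,2)
    return c["T"][:3,3],np.c_[u,np.ones(len(u))]@c["T"][:3,:3].T
def onz(c,p,z):
    o,d=rays(c,p); return o+d*((z-o[2])/d[:,2])[:,None]
def proj(c,P):
    Ti=np.linalg.inv(c["T"]); return cv2.projectPoints(np.array(P,float).reshape(-1,1,3),cv2.Rodrigues(Ti[:3,:3])[0],Ti[:3,3],c["K"],c["D"])[0].reshape(-1,2)
def save(c,n,s=1.5): cv2.imwrite("pics/"+n,cv2.resize(c["pixels"][:,:,::-1],None,fx=s,fy=s,interpolation=cv2.INTER_CUBIC))
E
python3 - <<'E'
from h import *
for n in("scene","side"):
    c=cam(n); save(c,n+"1.png"); np.save(n+"1.npy",c["pixels"]); print(n,c["T"].round(3),c["K"][0,0],c["D"])
o=bot.get_obs(); print(o["t"],o["eef_pos"],o["tool_rot"])
E
```

```text
pics
scene [[-0.603 -0.415  0.681 -0.45 ]
 [-0.798  0.319 -0.512  0.844]
 [-0.005 -0.852 -0.523  0.973]
 [ 0.     0.     0.     1.   ]] 419.82765690027543 [0.00675027 0.         0.         0.         0.        ]
side [[-0.213  0.863 -0.459  1.205]
 [ 0.977  0.191 -0.094  0.179]
 [ 0.007 -0.468 -0.883  1.281]
 [ 0.     0.     0.     1.   ]] 429.754078544018 [-0.03962973  0.          0.          0.          0.        ]
0.1 [0.18369026 0.64900006 0.23044716] [-6.09030429e-05  1.37484146e-01  9.90503652e-01 -7.88786061e-04]
```

View pics/scene1.png

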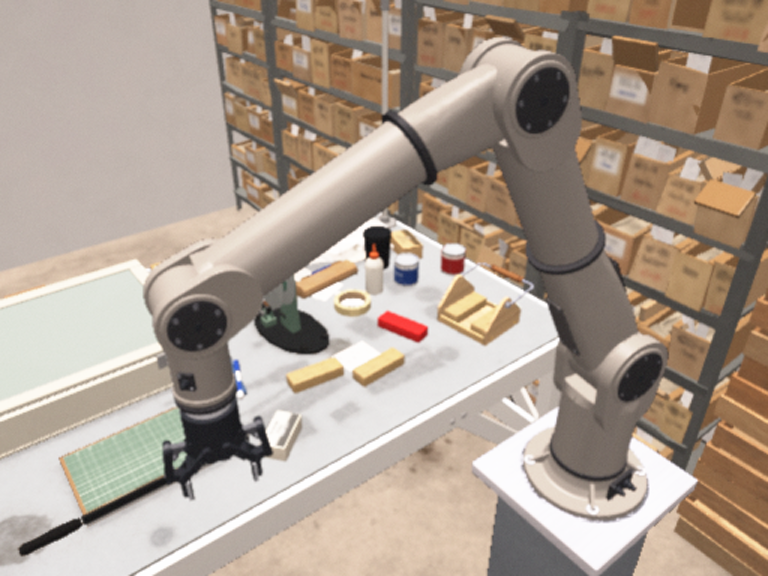

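View pics/side1.png

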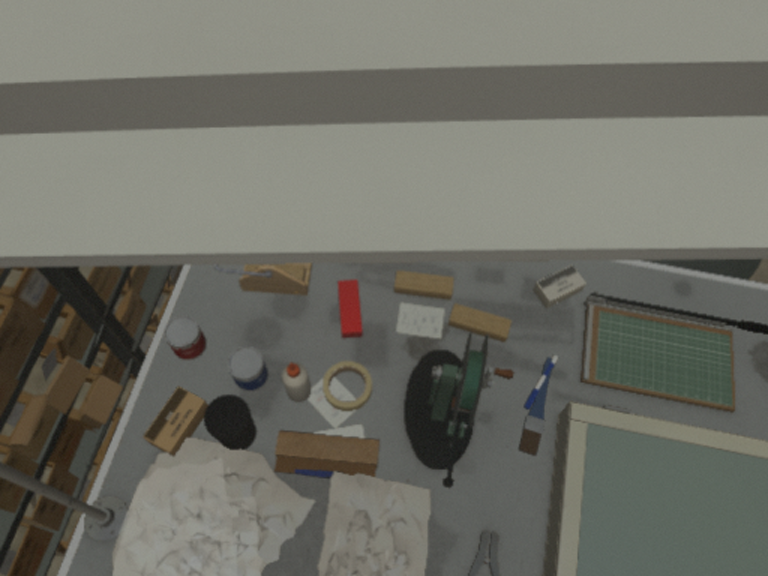

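The scene view shows the loose blocks at about (315,374) and (379,366) (enlarged pixels), the red look-alike at (402,326), and the carrier at (478,310) with its grip to the right at (512,275). In the side view the blocks are at (424,284) and (480,322), with the carrier at (275,277) half under a shelf.

```bash
python3 - <<'E'
from h import *
c=cam("scene"); print(onz(c,np.array([[315,370],[379,362],[402,322],[285,435]])/1.5,.03).round(3))
print(onz(c,np.array([[440,315],[485,340],[519,318]])/1.5,.0).round(3), onz(c,np.array([[460,280],[503,303],[510,275]])/1.5,.10).round(3))
s=cam("side"); print(onz(s,np.array([[424,282],[480,320],[350,307],[275,275]])/1.5,.03).round(3))
hsv=cv2.cvtColor(c["pixels"],cv2.COLOR_RGB2HSV); print(hsv[246,210],hsv[243,250],hsv[200,308])
w=cam("wrist"); print(w["T"].round(3),w["K"],w["pixels"].shape)
print(bot.get_obs()["q"])
from scipy.spatial.transform import Rotation as R
print(R.from_quat(np.roll(bot.get_obs()["tool_rot"],-1)).as_matrix().round(3))
E
```

```text
[[ 0.552  0.272  0.03 ]
 [ 0.485  0.136  0.03 ]
 [ 0.579 -0.011  0.03 ]
 [ 0.413  0.432  0.03 ]]
[[ 0.574 -0.141  0.   ]
 [ 0.42  -0.157  0.   ]
 [ 0.434 -0.3    0.   ]] [[ 0.559 -0.192  0.1  ]
 [ 0.413 -0.2    0.1  ]
 [ 0.496 -0.316  0.1  ]]
[[ 0.492  0.138  0.03 ]
 [ 0.559  0.273  0.03 ]
 [ 0.589 -0.009  0.03 ]
 [ 0.547 -0.191  0.03 ]]
[ 23  84 248] [ 22  86 245] [ 22  85 246]
[[ 0.272  0.919  0.285  0.11 ]
 [ 0.962 -0.259 -0.083  0.67 ]
 [-0.002  0.297 -0.955  0.374]
 [ 0.     0.     0.     1.   ]] [[337.87343103   0.         250.22936223]
 [  0.         337.87343103 189.46508763]
 [  0.           0.           1.        ]] (384, 512, 3)
[-1.40310513  0.47739016  0.0224012   1.55587053 -0.01148802  1.10928525
 -0.08310234]
[[-0.962  0.272 -0.   ]
 [ 0.272  0.962 -0.001]
 [-0.    -0.001 -1.   ]]
```

```bash
cat >> h.py <<'E'
def plan(p,yaw,n,p0=None,yaw0=None):
    """constant rows (mm,deg) to TCP p (m), yaw = world azimuth of tool y (deg), tool assumed pointing down; z included"""
    from scipy.spatial.transform import Rotation as R
    o=bot.get_obs(); Q=R.from_quat(np.roll(o["tool_rot"],-1)); M=Q.as_matrix()
    y0=np.degrees(np.arctan2(M[1,1],M[0,1])) if yaw0 is None else yaw0
    p0=np.array(o["eef_pos"] if p0 is None else p0)
    d=(yaw-y0+180)%360-180; dl=-d/n   # about tool z (down)
    f=lambda a:np.array([[-np.sin(a),np.cos(a)],[np.cos(a),np.sin(a)]])  # cols: tool x? fixed below
    def ax(a): # columns tool x, tool y in world
        return np.array([[-np.sin(a),np.cos(a)],[np.cos(a),np.sin(a)]])
    A=[ax(np.radians(y0-dl*k)) for k in range(n)]
    s=np.linalg.solve(sum(A),(np.array(p)-p0)[:2])
    path=p0[:2]+np.cumsum([a@s for a in A],0); r=np.hypot(*path.T)
    print("rows",n,"x %.1f y %.1f z %.1f az %.2f"%(s[0]*1e3,s[1]*1e3,-(p[2]-p0[2])/n*1e3,dl),"r",r.min().round(3),r.max().round(3),"yaw0 %.2f"%y0,"tilt",(M[:,2]).round(4), "p0",p0.round(4))
E
python3 - <<'E'
from h import *
plan([.47,.05,.38],0,16)
E
```

```text
rows 16 x -43.2 y -10.7 z -9.3 az 4.64 r 0.473 0.665 yaw0 74.20 tilt [-1.e-04 -8.e-04 -1.e+00] p0 [0.1838 0.6492 0.2308]
```

jog_arm --rows '[{"x": -43,"y": -10.7,"z": -9.3,"az": 4.64,"fingers": 70},{"x": -43,"y": -10.7,"z": -9.3,"az": 4.64,"fingers": 70},{"x": -43,"y": -10.7,"z": -9.3,"az": 4.64,"fingers": 70},{"x": -43,"y": -10.7,"z": -9.3,"az": 4.64,"fingers": 70},{"x": -43,"y": -10.7,"z": -9.3,"az": 4.64,"fingers": 70},{"x": -43,"y": -10.7,"z": -9.3,"az": 4.64,"fingers": 70},{"x": -43,"y": -10.7,"z": -9.3,"az": 4.64,"fingers": 70},{"x": -43,"y": -10.7,"z": -9.3,"az": 4.64,"fingers": 70}]'

```text
invalid input
```

jog_arm --rows '[{"x": -43,"y": -10.7,"z": -9.3,"az": 4.64,"fingers": 70},{"x": -43,"y": -10.7,"z": -9.3,"az": 4.64,"fingers": 70},{"x": -43,"y": -10.7,"z": -9.3,"az": 4.64,"fingers": 70},{"x": -43,"y": -10.7,"z": -9.3,"az": 4.64,"fingers": 70},{"x": -43,"y": -10.7,"z": -9.3,"az": 4.64,"fingers": 70},{"x": -43,"y": -10.7,"z": -9.3,"az": 4.64,"fingers": 70},{"x": -43,"y": -10.7,"z": -9.3,"az": 4.64,"fingers": 70},{"x": -43,"y": -10.7,"z": -9.3,"az": 4.64,"fingers": 70}]'

```text
invalid input
```

```bash
python3 - <<'E'
from h import *
w=cam("wrist"); save(w,"w1.png"); np.save("w1.npy",w["pixels"]); import pickle; pickle.dump(w,open("w1.pkl","wb"))
s=cam("side"); pickle.dump(s,open("s2.pkl","wb")); save(s,"side2.png")
plan([.47,.05,.38],0,1); print(w["T"].round(3))
E
```

```text
rows 1 x -438.6 y -498.8 z -148.9 az 74.20 r 0.473 0.473 yaw0 74.20 tilt [-1.e-04 -4.e-04 -1.e+00] p0 [0.1838 0.6494 0.2311]
[[ 0.272  0.919  0.285  0.11 ]
 [ 0.962 -0.259 -0.083  0.671]
 [-0.002  0.297 -0.955  0.374]
 [ 0.     0.     0.     1.   ]]
```

View pics/w1.png

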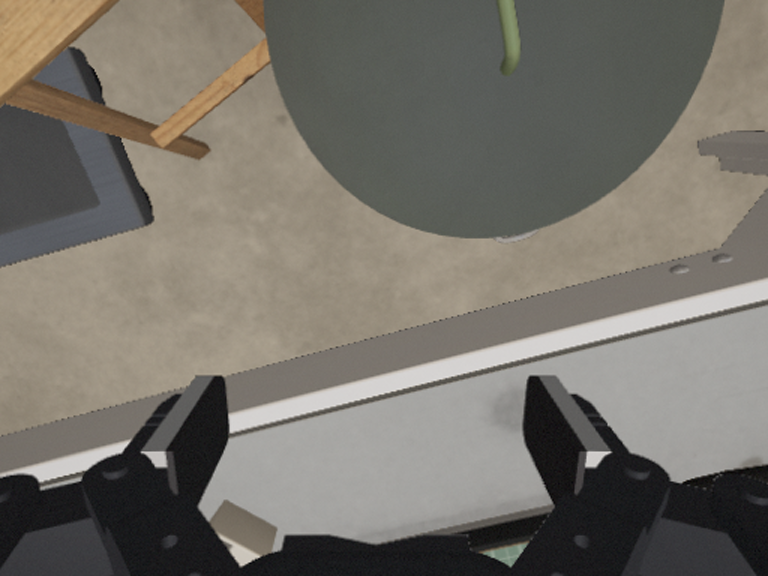

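The picture shows only the floor and table edge, since the move was refused; retrying with every field present.

jog_arm --force 40 --rows '[{"x": -43,"y": -10.7,"z": -9.3,"ax": 0,"ay": 0,"az": 4.64,"fingers": 70},{"x": -43,"y": -10.7,"z": -9.3,"ax": 0,"ay": 0,"az": 4.64,"fingers": 70},{"x": -43,"y": -10.7,"z": -9.3,"ax": 0,"ay": 0,"az": 4.64,"fingers": 70},{"x": -43,"y": -10.7,"z": -9.3,"ax": 0,"ay": 0,"az": 4.64,"fingers": 70},{"x": -43,"y": -10.7,"z": -9.3,"ax": 0,"ay": 0,"az": 4.64,"fingers": 70},{"x": -43,"y": -10.7,"z": -9.3,"ax": 0,"ay": 0,"az": 4.64,"fingers": 70},{"x": -43,"y": -10.7,"z": -9.3,"ax": 0,"ay": 0,"az": 4.64,"fingers": 70},{"x": -43,"y": -10.7,"z": -9.3,"ax": 0,"ay": 0,"az": 4.64,"fingers": 70}]'

```text
t: 1.15
eef_pos: [0.4269, 0.3972, 0.3061]
tool_rot: [0.0, 0.447, 0.894, 0.0]
contact_force: [0.4, 0.6, 0.3]
gripper_width: 0.819
grasp_force: 0.0
```

jog_arm --rows '[{"x": -43,"y": -10.7,"z": -9.3,"ax": 0,"ay": 0,"az": 4.64,"fingers": 70},{"x": -43,"y": -10.7,"z": -9.3,"ax": 0,"ay": 0,"az": 4.64,"fingers": 70},{"x": -43,"y": -10.7,"z": -9.3,"ax": 0,"ay": 0,"az": 4.64,"fingers": 70},{"x": -43,"y": -10.7,"z": -9.3,"ax": 0,"ay": 0,"az": 4.64,"fingers": 70},{"x": -43,"y": -10.7,"z": -9.3,"ax": 0,"ay": 0,"az": 4.64,"fingers": 70},{"x": -43,"y": -10.7,"z": -9.3,"ax": 0,"ay": 0,"az": 4.64,"fingers": 70},{"x": -43,"y": -10.7,"z": -9.3,"ax": 0,"ay": 0,"az": 4.64,"fingers": 70},{"x": -43,"y": -10.7,"z": -9.3,"ax": 0,"ay": 0,"az": 4.64,"fingers": 70}]'

```text
t: 1.95
eef_pos: [0.4672, 0.0509, 0.3806]
tool_rot: [0.0, 0.709, 0.705, 0.0]
contact_force: [0.7, 0.5, 0.9]
gripper_width: 0.82
grasp_force: 0.0
```

```bash
cat >> h.py <<'E'
def pine(c,amin=300):
    hsv=cv2.cvtColor(c["pixels"],cv2.COLOR_RGB2HSV); m=cv2.inRange(hsv,(15,60,120),(30,160,255))
    m=cv2.morphologyEx(m,cv2.MORPH_OPEN,np.ones((3,3)))
    return [q for q in cv2.findContours(m,cv2.RETR_EXTERNAL,cv2.CHAIN_APPROX_NONE)[0] if cv2.contourArea(q)>amin]
def rects(c,z):
    for q in pine(c):
        P=onz(c,q.reshape(-1,2),z)[:,:2]*1e3; r=cv2.minAreaRect(P.astype(np.float32)); b=cv2.boxPoints(r)
        e=[b[1]-b[0],b[2]-b[1]]; L=max(e,key=np.linalg.norm); a=np.degrees(np.arctan2(L[1],L[0]))%180
        print(np.round(r[0],1),np.round(r[1],1),"long az %.1f"%a,"pix",cv2.boundingRect(q))
E
python3 - <<'E'
from h import *
import pickle
for n in("wrist","side","scene"):
    c=cam(n); save(c,n+"3.png"); pickle.dump(c,open(n+"3.pkl","wb")); print(n); rects(c,.03 if n!="wrist" else .03)
plan([.47,.05,.38],0,1)
E
```

```text
wrist
[ 406.2 -219.1] [ 19.6 153.7] long az 95.0 pix (211, 257, 16, 79)
[ 576.6 -197.8] [ 15.2 153.5] long az 98.9 pix (308, 246, 17, 80)
[ 491.4 -195.4] [142.  149.7] long az 97.7 pix (217, 240, 95, 87)
[752.1  26.4] [98.3 99.4] long az 154.8 pix (411, 119, 71, 68)
[487.5 136.8] [ 44.7 129.1] long az 94.2 pix (246, 24, 38, 101)
[548.4 217.8] [21.8 44. ] long az 179.4 pix (296, 0, 35, 20)
side
scene
[ -30.5 -236.7] [ 80.  126.9] long az 108.4 pix (432, 266, 29, 29)
[541.  280.1] [134.9  71.5] long az 83.8 pix (191, 239, 38, 23)
[474.6 144.6] [ 64.1 145.4] long az 95.2 pix (235, 232, 34, 25)
[ 526.6 -199.7] [265.  216.9] long az 6.2 pix (292, 183, 54, 46)
[ 450.9 -486.7] [103.6 261.2] long az 115.0 pix (364, 177, 28, 31)
[ 249.2 -871.4] [173.8 452.9] long az 119.7 pix (445, 156, 45, 51)
[ 772.4 -484.4] [123.1 255.4] long az 134.8 pix (307, 150, 27, 26)
[  902.  -1212.2] [186.7 283.8] long az 125.4 pix (376, 108, 34, 21)
[1216.9 -782.7] [124.3 408.6] long az 138.3 pix (291, 106, 22, 28)
[  557.7 -1566.8] [184.3 556.1] long az 116.1 pix (462, 105, 38, 37)
[1663.7 -512.8] [149.4 428.5] long az 147.8 pix (209, 96, 24, 25)
[ 1653.9 -1378.8] [355.4 925.5] long az 135.7 pix (296, 64, 49, 41)
[ 2079.6 -2137.2] [342.5 579.7] long az 129.7 pix (328, 47, 40, 17)
[ 4759.7 -2395.6] [ 373.8 1397. ] long az 146.1 pix (197, 4, 28, 18)
rows 1 x 0.3 y 2.5 z 1.2 az -0.39 r 0.473 0.473 yaw0 -0.39 tilt [ 0.0021  0.0018 -1.    ] p0 [0.4675 0.0497 0.3812]
```

View pics/wrist3.png

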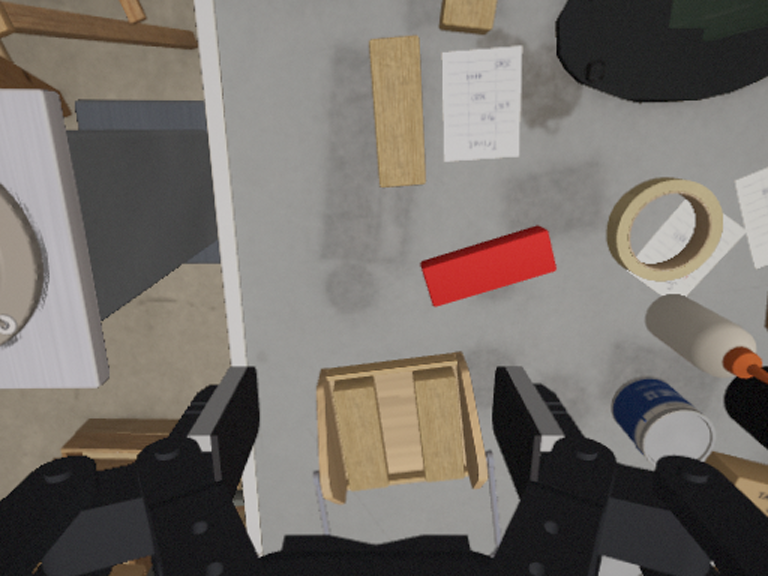

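The wrist view shows block 1 at (398,110), the end of block 2 at (468,12), the red decoy at (490,265), and the carrier at (405,430) with its wires outside the end boards.

```bash
python3 - <<'E'
from h import *
plan([.4875,.1368,.045],4.2,8)
E
```

```text
rows 8 x 10.8 y 2.8 z 42.0 az -0.57 r 0.474 0.506 yaw0 -0.39 tilt [ 0.0021  0.0018 -1.    ] p0 [0.4675 0.0497 0.3812]
```

jog_arm --rows '[{"x": 10.8,"y": 2.8,"z": 42,"ax": 0,"ay": 0,"az": -0.57,"fingers": 70},{"x": 10.8,"y": 2.8,"z": 42,"ax": 0,"ay": 0,"az": -0.57,"fingers": 70},{"x": 10.8,"y": 2.8,"z": 42,"ax": 0,"ay": 0,"az": -0.57,"fingers": 70},{"x": 10.8,"y": 2.8,"z": 42,"ax": 0,"ay": 0,"az": -0.57,"fingers": 70},{"x": 10.8,"y": 2.8,"z": 42,"ax": 0,"ay": 0,"az": -0.57,"fingers": 70},{"x": 10.8,"y": 2.8,"z": 42,"ax": 0,"ay": 0,"az": -0.57,"fingers": 70},{"x": 10.8,"y": 2.8,"z": 42,"ax": 0,"ay": 0,"az": -0.57,"fingers": 70},{"x": 10.8,"y": 2.8,"z": 42,"ax": 0,"ay": 0,"az": -0.57,"fingers": 70}]'

```text
t: 2.9
eef_pos: [0.4865, 0.1419, 0.0419]
tool_rot: [-0.0, 0.678, 0.735, 0.0]
contact_force: [0.8, 1.2, 0.1]
gripper_width: 0.822
grasp_force: 0.0
```

```bash
python3 - <<'E'
from h import *
plan([.4875,.1368,.003],4.2,3)
w=cam("wrist"); rects(w,.03); save(w,"w4.png")
E
```

```text
rows 3 x -1.7 y 0.2 z 13.0 az 0.16 r 0.506 0.507 yaw0 4.68 tilt [-4.e-04  5.e-04 -1.e+00] p0 [0.4865 0.1419 0.0419]
[488.2 137.7] [ 43.8 128.4] long az 94.1 pix (208, 123, 96, 232)
[549.9 234.3] [50.4 43.2] long az 83.7 pix (354, 0, 140, 125)
```

jog_arm --force 50 --rows '[{"x": -1.4,"y": 0.5,"z": 13,"ax": 0,"ay": 0,"az": 0.16,"fingers": 70},{"x": -1.4,"y": 0.5,"z": 13,"ax": 0,"ay": 0,"az": 0.16,"fingers": 70},{"x": -1.4,"y": 0.5,"z": 12,"ax": 0,"ay": 0,"az": 0.16,"fingers": 70},{"x": 0,"y": 0,"z": 0,"ax": 0,"ay": 0,"az": 0,"fingers": 30},{"x": 0,"y": 0,"z": 0,"ax": 0,"ay": 0,"az": 0,"fingers": 30},{"x": 0,"y": 0,"z": 0,"ax": 0,"ay": 0,"az": 0,"fingers": 30},{"x": 0,"y": 0,"z": 0,"ax": 0,"ay": 0,"az": 0,"fingers": 30},{"x": 0,"y": 0,"z": 0,"ax": 0,"ay": 0,"az": 0,"fingers": 30}]'

```text
t: 3.75
eef_pos: [0.4893, 0.136, 0.007]
tool_rot: [0.0, 0.682, 0.731, 0.001]
contact_force: [-0.1, -0.4, 6.5]
gripper_width: 0.516
grasp_force: 52.5
```

```bash
python3 - <<'E'
from h import *
plan([.4875,.1368,.003],4.2,1)
print(bot.get_obs()["gripper_width"],bot.get_obs()["grasp_force"])
# view pose for carrier
plan([.48,-.28,.34],8-90,17,p0=[.487,.137,.09])
plan([.48,-.28,.34],8+90,17,p0=[.487,.137,.09])
E
```

```text
rows 1 x 0.9 y -1.7 z 4.0 az -0.18 r 0.506 0.506 yaw0 4.02 tilt [ 1.3e-03  7.0e-04 -1.0e+00] p0 [0.4893 0.136  0.007 ]
0.5155803110146063 52.538668513298035
rows 17 x -22.0 y 15.7 z -14.7 az 5.06 r 0.517 0.574 yaw0 4.02 tilt [ 1.3e-03  7.0e-04 -1.0e+00] p0 [0.487 0.137 0.09 ]
rows 17 x -18.0 y -20.8 z -14.7 az -5.53 r 0.397 0.556 yaw0 4.02 tilt [ 1.3e-03  7.0e-04 -1.0e+00] p0 [0.487 0.137 0.09 ]
```

```bash
python3 - <<'E'
from h import *
import pickle
c=pickle.load(open("wrist3.pkl","rb")); p=c["pixels"][225:355,200:340,::-1]
cv2.imwrite("pics/crop3.png",cv2.resize(p,None,fx=4.5,fy=4.5,interpolation=cv2.INTER_CUBIC))
E
```

```text
(no output)
```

View pics/crop3.png

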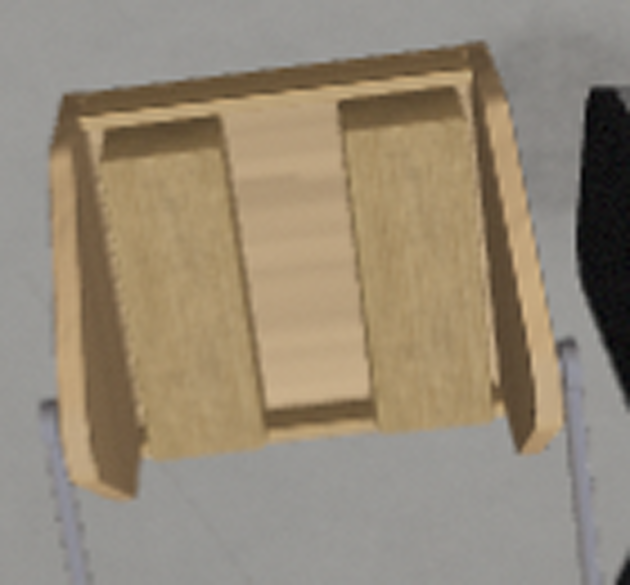

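The crop shows the pair of blocks: corners (105,160),(225,148),(268,442),(150,460) and (345,130),(468,118),(495,422),(380,432); the wire pivots are at (50,405) and (568,348).

```bash
python3 - <<'E'
from h import *
import pickle
c=pickle.load(open("wrist3.pkl","rb"))
f=lambda P,z:onz(c,(np.array(P,float)+.5)/4.5-.5+[200,225],z)[:,:2]*1e3
L=f([(105,160),(225,148),(268,442),(150,460)],38);R_=None
L=f([(105,160),(225,148),(268,442),(150,460)],.038);R=f([(345,130),(468,118),(495,422),(380,432)],.038)
H=f([(50,405),(568,348)],.092); T=f([(60,97),(487,42)],.022)
az=lambda d:np.degrees(np.arctan2(d[1],d[0]))
for q in(L,R):
    print(q.round(1).tolist(),"c",q.mean(0).round(1),"len",np.linalg.norm(q[0]-q[3]),np.linalg.norm(q[1]-q[2]),"w",np.linalg.norm(q[0]-q[1]),"az",az(q[0]-q[3]),az(q[1]-q[2]),az(q[1]-q[0]),az(q[2]-q[3]))
print("pair",(L.mean(0)+R.mean(0))/2,az(R.mean(0)-L.mean(0)))
print("hinge",H.round(1),H.mean(0),az(H[1]-H[0]),"slat top corners",T.round(1),T.mean(0),az(T[1]-T[0]))
print(bot.get_obs()["q"])
E
```

```text
[[421.6, -143.5], [464.5, -138.9], [480.2, -263.3], [435.3, -271.3]] c [ 450.4 -204.3] len 128.50462377392066 125.41353146640469 w 43.164016875238715 az 96.0981522390877 97.18434476167472 6.1028821934493696 10.013791501247251
[[507.2, -131.9], [550.6, -127.3], [565.9, -254.5], [522.6, -258.9]] c [ 536.6 -193.2] len 127.94313243215578 128.0696728784638 w 43.67187897537585 az 96.92392735916724 96.84528523691321 6.064480700158978 5.894506123602468
pair [ 493.50021026 -198.7053668 ] 7.3371556915203575
hinge [[ 405.8 -204.8]
 [ 577.7 -183.1]] [ 491.73595421 -193.97592481] 7.199055146648531 slat top corners [[ 404.4 -126.7]
 [ 558.9 -105.4]] [ 481.69607657 -116.02910073] 7.842826389685777
[-0.65452459  0.57074403  0.32742865  2.12331643 -0.37149522  0.49969204
  0.0233197 ]
```

```bash
python3 - <<'E'
from h import *
plan([.4882,-.1553,.17],7.2-90,13,p0=[.489,.136,.157])
plan([.4862,-.1553,.17],7.2+90,13,p0=[.489,.136,.157])
E
```

```text
rows 13 x -20.0 y 14.5 z -1.0 az 6.68 r 0.512 0.547 yaw0 4.02 tilt [ 1.3e-03  7.0e-04 -1.0e+00] p0 [0.489 0.136 0.157]
rows 13 x -16.9 y -18.5 z -1.0 az -7.17 r 0.425 0.51 yaw0 4.02 tilt [ 1.3e-03  7.0e-04 -1.0e+00] p0 [0.489 0.136 0.157]
```

jog_arm --rows '[{"x": 0,"y": 0,"z": -50,"ax": 0,"ay": 0,"az": 0,"fingers": 30},{"x": 0,"y": 0,"z": -50,"ax": 0,"ay": 0,"az": 0,"fingers": 30},{"x": 0,"y": 0,"z": -50,"ax": 0,"ay": 0,"az": 0,"fingers": 30},{"x": -20,"y": 14.5,"z": -1,"ax": 0,"ay": 0,"az": 6.68,"fingers": 30},{"x": -20,"y": 14.5,"z": -1,"ax": 0,"ay": 0,"az": 6.68,"fingers": 30},{"x": -20,"y": 14.5,"z": -1,"ax": 0,"ay": 0,"az": 6.68,"fingers": 30},{"x": -20,"y": 14.5,"z": -1,"ax": 0,"ay": 0,"az": 6.68,"fingers": 30},{"x": -20,"y": 14.5,"z": -1,"ax": 0,"ay": 0,"az": 6.68,"fingers": 30}]'

```text
t: 4.55
eef_pos: [0.5437, 0.0264, 0.1614]
tool_rot: [0.0, 0.864, 0.503, 0.0]
contact_force: [0.3, -0.8, -0.0]
gripper_width: 0.515
grasp_force: 51.9
```

jog_arm --rows '[{"x": -20,"y": 14.5,"z": -1,"ax": 0,"ay": 0,"az": 6.68,"fingers": 30},{"x": -20,"y": 14.5,"z": -1,"ax": 0,"ay": 0,"az": 6.68,"fingers": 30},{"x": -20,"y": 14.5,"z": -1,"ax": 0,"ay": 0,"az": 6.68,"fingers": 30},{"x": -20,"y": 14.5,"z": -1,"ax": 0,"ay": 0,"az": 6.68,"fingers": 30},{"x": -20,"y": 14.5,"z": -1,"ax": 0,"ay": 0,"az": 6.68,"fingers": 30},{"x": -20,"y": 14.5,"z": -1,"ax": 0,"ay": 0,"az": 6.68,"fingers": 30},{"x": -20,"y": 14.5,"z": -1,"ax": 0,"ay": 0,"az": 6.68,"fingers": 30},{"x": -20,"y": 14.5,"z": -1,"ax": 0,"ay": 0,"az": 6.68,"fingers": 30}]'

```text
t: 5.35
eef_pos: [0.4876, -0.1563, 0.1693]
tool_rot: [-0.0, 0.998, 0.06, 0.0]
contact_force: [0.1, -0.5, -0.9]
gripper_width: 0.516
grasp_force: 51.9
```

```bash
python3 - <<'E'
from h import *
plan([.4882,-.1553,.11],-82.8,4)
c=cam("wrist"); save(c,"w5.png"); s=cam("side"); save(s,"s5.png"); print(bot.get_obs()["gripper_width"])
E
```

```text
rows 4 x 0.2 y -0.2 z 14.8 az -0.07 r 0.512 0.512 yaw0 -83.08 tilt [ 4.e-04  2.e-04 -1.e+00] p0 [ 0.4876 -0.1563  0.1693]
0.514024397499392
```

View pics/w5.png

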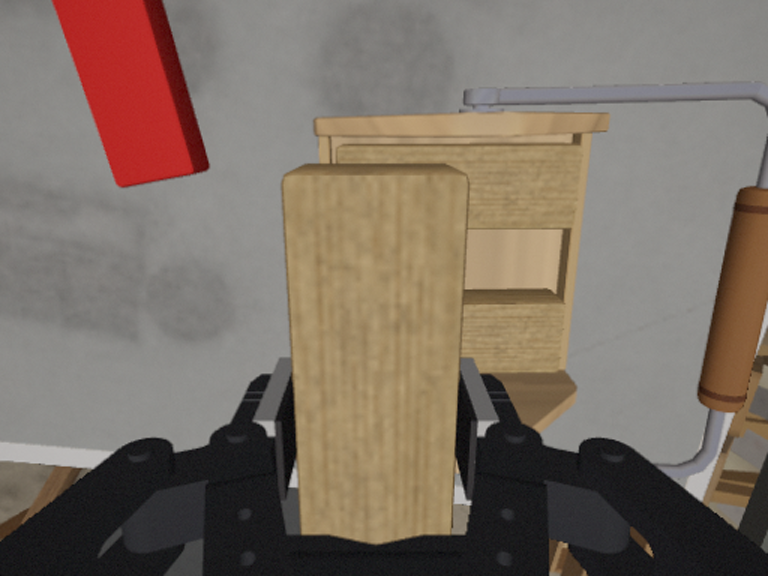

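The wrist view shows the held block over the carrier's +y half, the far block's top edge from (337,147) to (583,147), the pivot at (484,97), and the grip from (752,190) to (718,408).

```bash
python3 - <<'E'
from h import *
c=cam("wrist")
f=lambda P,z:onz(c,(np.array(P,float)+.5)/1.5-.5,z)[:,:2]*1e3
B=f([(337,147),(583,147),(575,228),(568,300),(562,372)],.038); print("blocks",B.round(1).tolist())
P=f([(484,97)],.096); print("pivot",P)
G=f([(752,190),(718,408)],.10); print("grip",G.round(1).tolist(),G.mean(0))
E=f([(316,120),(607,118)],.0); print("board foot z0",E.round(1).tolist(), "z.022",f([(316,120),(607,118)],.022).round(1).tolist())
a=np.radians(7.2); X=np.array([np.cos(a),np.sin(a)]);Y=np.array([-X[1],X[0]]); o=np.array([492.5,-197])
for n,q in(("B",B),("P",P),("G",G)): print(n,np.c_[(q-o)@X,(q-o)@Y].round(1).tolist())
t=f([(375,172)],.192); print("held top end",t, ((t-o)@X,(t-o)@Y))
E
```

```text
blocks [[547.6, -130.4], [562.2, -257.3], [520.1, -263.3], [479.0, -269.2], [434.0, -276.0]]
pivot [[ 576.34228602 -190.67485077]]
grip [[552.9, -304.5], [453.4, -323.0]] [ 503.13782282 -313.73792022]
board foot z0 [[559.3, -114.2], [579.7, -282.0]] z.022 [[559.5, -116.7], [578.4, -272.6]]
B [[63.0, 59.2], [61.6, -68.5], [19.1, -69.3], [-22.5, -69.9], [-67.9, -71.1]]
P [[84.0, -4.2]]
G [[46.4, -114.2], [-54.6, -120.1]]
held top end [[ 550.73547934 -150.03154599]] (array([63.66298341]), array([39.29925279]))
```

jog_arm --rows '[{"x": -2.1,"y": 0.9,"z": 20,"ax": 0,"ay": 0,"az": -0.8,"fingers": 30},{"x": 0,"y": 0,"z": 20,"ax": 0,"ay": 0,"az": 0,"fingers": 30},{"x": 0,"y": 0,"z": 20,"ax": 0,"ay": 0,"az": 0,"fingers": 30},{"x": 0,"y": 0,"z": 20,"ax": 0,"ay": 0,"az": 0,"fingers": 30},{"x": 0,"y": 0,"z": 20,"ax": 0,"ay": 0,"az": 0,"fingers": 30},{"x": 0,"y": 0,"z": 14,"ax": 0,"ay": 0,"az": 0,"fingers": 30},{"x": 0,"y": 0,"z": 4,"ax": 0,"ay": 0,"az": 0,"fingers": 30},{"x": 0,"y": 0,"z": 2,"ax": 0,"ay": 0,"az": 0,"fingers": 30}]'

```text
t: 6.3
eef_pos: [0.4864, -0.1564, 0.049]
tool_rot: [-0.0, 0.998, 0.07, -0.0]
contact_force: [0.6, -0.2, -1.1]
gripper_width: 0.514
grasp_force: 51.9
```

```bash
python3 - <<'E'
from h import *
plan([.4856,-.1574,.045],-82.3,1); print(bot.get_obs()["contact_force"])
E
```

```text
rows 1 x -1.0 y 0.8 z 4.0 az 0.34 r 0.51 0.51 yaw0 -81.96 tilt [-1.e-04  2.e-04 -1.e+00] p0 [ 0.4864 -0.1564  0.049 ]
[ 0.55430892 -0.18754228 -1.08223447]
```

jog_arm --rows '[{"x": -0.5,"y": 0.5,"z": 2,"ax": 0,"ay": 0,"az": 0.2,"fingers": 30},{"x": -0.5,"y": 0.3,"z": 2,"ax": 0,"ay": 0,"az": 0.1,"fingers": 30},{"x": 0,"y": 0,"z": 1,"ax": 0,"ay": 0,"az": 0,"fingers": 30},{"x": 0,"y": 0,"z": 0,"ax": 0,"ay": 0,"az": 0,"fingers": 30},{"x": 0,"y": 0,"z": 0,"ax": 0,"ay": 0,"az": 0,"fingers": 62},{"x": 0,"y": 0,"z": 0,"ax": 0,"ay": 0,"az": 0,"fingers": 62},{"x": 0,"y": 0,"z": 0,"ax": 0,"ay": 0,"az": 0,"fingers": 62},{"x": 0,"y": 0,"z": -2,"ax": 0,"ay": 0,"az": 0,"fingers": 62}]'

```text
t: 7.1
eef_pos: [0.4852, -0.1576, 0.046]
tool_rot: [-0.0, 0.998, 0.067, -0.0]
contact_force: [-0.1, -0.1, -0.7]
gripper_width: 0.727
grasp_force: 0.0
```

jog_arm --rows '[{"x": 0,"y": 0,"z": -10,"ax": 0,"ay": 0,"az": 0,"fingers": 62},{"x": 0,"y": 0,"z": -20,"ax": 0,"ay": 0,"az": 0,"fingers": 62},{"x": 0,"y": 0,"z": -40,"ax": 0,"ay": 0,"az": 0,"fingers": 62},{"x": 0,"y": 0,"z": -40,"ax": 0,"ay": 0,"az": 0,"fingers": 70},{"x": 0,"y": 0,"z": -40,"ax": 0,"ay": 0,"az": 0,"fingers": 70},{"x": 0,"y": 0,"z": -40,"ax": 0,"ay": 0,"az": 0,"fingers": 70},{"x": 0,"y": 0,"z": -40,"ax": 0,"ay": 0,"az": 0,"fingers": 70},{"x": 0,"y": 0,"z": 0,"ax": 0,"ay": 0,"az": 0,"fingers": 70}]'

```text
t: 7.9
eef_pos: [0.4877, -0.1593, 0.2812]
tool_rot: [0.0, 0.998, 0.067, 0.004]
contact_force: [0.1, -0.3, 0.5]
gripper_width: 0.818
grasp_force: 0.0
```

```bash
python3 - <<'E'
from h import *
import pickle
for n in("wrist","side","scene"):
    c=cam(n); pickle.dump(c,open(n+"6.pkl","wb"))
    save(c,n+"6.png")
    if n!="wrist":
        print(n); rects(c,.03)
plan([.5,.2,.28],-60,1)
E
```

```text
side
scene
[ -33. -236.] [ 81.2 129.4] long az 114.5 pix (432, 263, 29, 32)
[541.2 279.8] [134.5  72.4] long az 83.3 pix (191, 239, 38, 23)
[ 528.1 -191.7] [198.4 286.7] long az 178.8 pix (292, 183, 53, 45)
[ 253.6 -863.7] [182.8 444.3] long az 116.1 pix (440, 157, 50, 50)
[  599.2 -1531.5] [280.3 583.1] long az 116.1 pix (440, 105, 59, 38)
[1675.7 -524.3] [161.  401.4] long az 149.3 pix (208, 96, 26, 23)
[1333.6 -839.3] [168.  610.2] long az 140.7 pix (281, 94, 30, 38)
[ 4746.7 -2407. ] [ 362.4 1403.8] long az 149.0 pix (198, 4, 27, 18)
[ 2437.2 -5323.5] [ 501.6 2493.9] long az 115.2 pix (469, 0, 43, 30)
rows 1 x 62.9 y -352.0 z -4.1 az -22.29 r 0.539 0.539 yaw0 -82.29 tilt [-2.e-04  9.e-04 -1.e+00] p0 [ 0.4849 -0.1573  0.2759]
```

View pics/wrist6.png

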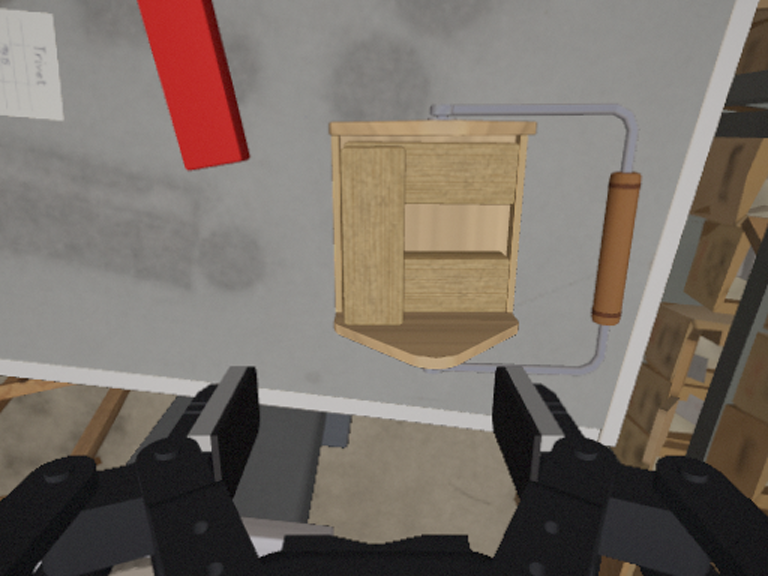

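Block 1 lies on the +y side at (373,235), parallel to the end of the pair; the pair's other ends are at (517,175) and (507,286), the pivot at (440,110) and the grip at (616,249).

```bash
python3 - <<'E'
from h import *
import pickle
c=pickle.load(open("wrist6.pkl","rb"))
f=lambda P,z:onz(c,(np.array(P,float)+.5)/1.5-.5,z)[:,:2]*1e3
a=np.radians(7.7); X=np.array([np.cos(a),np.sin(a)]);Y=np.array([-X[1],X[0]]); o=np.array([491.2,-199])
def sh(n,q): print(n,q.round(1).tolist(),np.c_[(q-o)@X,(q-o)@Y].round(1).tolist())
b=f([(344,146),(404,147),(402,324),(343,324)],.068); sh("b1",b); sh("b1c",b.mean(0)[None])
sh("pair ends",f([(518,150),(515,203),(508,260),(506,312)],.038))
sh("pair inner edges",f([(404,204),(515,203),(404,260),(508,260)],.038))
sh("pivot",f([(440,108)],.096)); sh("grip",f([(625,175),(607,322)],.10))
sh("board inner",f([(350,136),(516,136)],.03))
plan([.52,.17,.25],-20,9)
E
```

```text
b1 [[548.4, -129.5], [553.2, -169.9], [425.8, -187.7], [419.9, -143.6]] [[66.0, 61.2], [65.3, 20.5], [-63.3, 20.0], [-63.3, 64.5]]
b1c [[486.8, -157.7]] [[1.2, 41.5]]
pair ends [[561.3, -255.1], [523.0, -261.3], [478.6, -265.4], [435.8, -272.8]] [[61.9, -65.0], [23.1, -66.0], [-21.4, -64.1], [-64.8, -65.7]]
pair inner edges [[511.2, -178.0], [523.0, -261.3], [467.8, -184.5], [478.6, -265.4]] [[22.6, 18.2], [23.1, -66.0], [-21.2, 17.5], [-21.4, -64.1]]
pivot [[579.4, -186.6]] [[89.0, 0.5]]
grip [[555.1, -307.2], [458.1, -322.3]] [[48.8, -115.7], [-49.3, -117.7]]
board inner [[554.7, -131.1], [570.9, -253.6]] [[72.0, 58.8], [71.6, -64.8]]
rows 9 x 25.5 y -28.8 z 2.9 az -6.92 r 0.522 0.552 yaw0 -82.29 tilt [-2.e-04  9.e-04 -1.e+00] p0 [ 0.4849 -0.1573  0.2759]
```

jog_arm --rows '[{"x": 28.7,"y": -32.4,"z": 3,"ax": 0,"ay": 0,"az": -7.8,"fingers": 70},{"x": 28.7,"y": -32.4,"z": 3,"ax": 0,"ay": 0,"az": -7.8,"fingers": 70},{"x": 28.7,"y": -32.4,"z": 3,"ax": 0,"ay": 0,"az": -7.8,"fingers": 70},{"x": 28.7,"y": -32.4,"z": 3,"ax": 0,"ay": 0,"az": -7.8,"fingers": 70},{"x": 28.7,"y": -32.4,"z": 3,"ax": 0,"ay": 0,"az": -7.8,"fingers": 70},{"x": 28.7,"y": -32.4,"z": 3,"ax": 0,"ay": 0,"az": -7.8,"fingers": 70},{"x": 28.7,"y": -32.4,"z": 3,"ax": 0,"ay": 0,"az": -7.8,"fingers": 70},{"x": 28.7,"y": -32.4,"z": 3,"ax": 0,"ay": 0,"az": -7.8,"fingers": 70}]'

```text
t: 8.85
eef_pos: [0.5217, 0.1712, 0.2503]
tool_rot: [0.0, 0.817, 0.576, -0.002]
contact_force: [0.5, -0.3, -0.4]
gripper_width: 0.817
grasp_force: 0.0
```

```bash
python3 - <<'E'
from h import *
c=cam("wrist"); rects(c,.03); save(c,"w7.png"); plan([.55,.273,.1],-20,4)
E
```

```text
[740.6  30.3] [100.8  74.6] long az 83.2 pix (442, 162, 70, 84)
[553.4 265.7] [114.5  44.5] long az 83.6 pix (214, 0, 69, 120)
rows 4 x 24.7 y -0.2 z 37.3 az 0.33 r 0.564 0.614 yaw0 -18.67 tilt [-0.0059  0.0011 -1.    ] p0 [0.5182 0.1795 0.2492]
```

```bash
python3 - <<'E'
from h import *
plan([.55,.24,.2],-6.4,4)
E
```

```text
rows 4 x 16.6 y 4.0 z 12.3 az -3.07 r 0.562 0.6 yaw0 -18.67 tilt [-0.0059  0.0011 -1.    ] p0 [0.5182 0.1795 0.2492]
```

jog_arm --rows '[{"x": 16.6,"y": 4,"z": 12.3,"ax": 0,"ay": 0,"az": -3,"fingers": 70},{"x": 16.6,"y": 4,"z": 12.3,"ax": 0,"ay": 0,"az": -3,"fingers": 70},{"x": 16.6,"y": 4,"z": 12.3,"ax": 0,"ay": 0,"az": -3,"fingers": 70},{"x": 16.6,"y": 4,"z": 12.3,"ax": 0,"ay": 0,"az": -3,"fingers": 70},{"x": 0,"y": 0,"z": 0,"ax": 0,"ay": 0,"az": 0,"fingers": 70},{"x": 0,"y": 0,"z": 0,"ax": 0,"ay": 0,"az": 0,"fingers": 70},{"x": 0,"y": 0,"z": 0,"ax": 0,"ay": 0,"az": 0,"fingers": 70},{"x": 0,"y": 0,"z": 0,"ax": 0,"ay": 0,"az": 0,"fingers": 70}]'

```text
t: 9.7
eef_pos: [0.5559, 0.2284, 0.2034]
tool_rot: [0.0, 0.755, 0.656, 0.0]
contact_force: [-0.6, -0.7, -0.1]
gripper_width: 0.813
grasp_force: 0.0
```

```bash
python3 - <<'E'
from h import *
c=cam("wrist"); rects(c,.03); save(c,"w8.png"); plan([.553,.273,.045],-6.4,5)
E
```

```text
[764.   56.6] [60.  99.3] long az 157.6 pix (413, 267, 90, 62)
[554.5 273.3] [128.8  44.4] long az 83.7 pix (215, 44, 53, 144)
rows 5 x 8.7 y -1.7 z 31.7 az -0.32 r 0.604 0.617 yaw0 -7.99 tilt [ 5.e-04  4.e-04 -1.e+00] p0 [0.5559 0.2287 0.2035]
```

jog_arm --rows '[{"x": 8.8,"y": -1.3,"z": 32,"ax": 0,"ay": 0,"az": -0.34,"fingers": 70},{"x": 8.8,"y": -1.3,"z": 32,"ax": 0,"ay": 0,"az": -0.34,"fingers": 70},{"x": 8.8,"y": -1.3,"z": 32,"ax": 0,"ay": 0,"az": -0.34,"fingers": 70},{"x": 8.8,"y": -1.3,"z": 32,"ax": 0,"ay": 0,"az": -0.34,"fingers": 70},{"x": 8.8,"y": -1.3,"z": 32,"ax": 0,"ay": 0,"az": -0.34,"fingers": 70},{"x": 0,"y": 0,"z": 18,"ax": 0,"ay": 0,"az": 0,"fingers": 70},{"x": 0,"y": 0,"z": 14,"ax": 0,"ay": 0,"az": 0,"fingers": 70},{"x": 0,"y": 0,"z": 4,"ax": 0,"ay": 0,"az": 0,"fingers": 70}]'

```text
t: 10.55
eef_pos: [0.5545, 0.2733, 0.006]
tool_rot: [-0.0, 0.745, 0.668, -0.001]
contact_force: [-0.3, -0.8, 0.1]
gripper_width: 0.823
grasp_force: 0.0
```

```bash
python3 - <<'E'
from h import *
plan([.5545,.2733,.007],-6.3,1); c=cam("wrist"); rects(c,.03)
E
```

```text
rows 1 x -0.0 y 0.0 z -1.0 az 0.06 r 0.618 0.618 yaw0 -6.24 tilt [-0.0012 -0.001  -1.    ] p0 [0.5545 0.2733 0.006 ]
[556.2 286.2] [104.5  43.8] long az 83.8 pix (190, 118, 126, 245)
```

Grip and lift.

jog_arm --force 50 --rows '[{"x": 0,"y": 0,"z": -1,"ax": 0,"ay": 0,"az": 0,"fingers": 30},{"x": 0,"y": 0,"z": 0,"ax": 0,"ay": 0,"az": 0,"fingers": 30},{"x": 0,"y": 0,"z": 0,"ax": 0,"ay": 0,"az": 0,"fingers": 30},{"x": 0,"y": 0,"z": 0,"ax": 0,"ay": 0,"az": 0,"fingers": 30},{"x": 0,"y": 0,"z": 0,"ax": 0,"ay": 0,"az": 0,"fingers": 30},{"x": 0,"y": 0,"z": -40,"ax": 0,"ay": 0,"az": 0,"fingers": 30},{"x": 0,"y": 0,"z": -50,"ax": 0,"ay": 0,"az": 0,"fingers": 30},{"x": 0,"y": 0,"z": -50,"ax": 0,"ay": 0,"az": 0,"fingers": 30}]'

```text
t: 11.4
eef_pos: [0.5543, 0.2737, 0.1494]
tool_rot: [-0.0, 0.744, 0.668, -0.001]
contact_force: [1.0, 1.8, -1.0]
gripper_width: 0.517
grasp_force: 52.1
```

```bash
python3 - <<'E'
from h import *
a=np.radians(7.7); X=np.array([np.cos(a),np.sin(a)]);Y=np.array([-X[1],X[0]]); o=np.array([.4912,-.199])
p=o-.0425*Y; print(p)
for n in(14,16): plan([*p,.18],-82.3,n)
print(bot.get_obs()["gripper_width"])
E
```

```text
[ 0.49689441 -0.24111679]
rows 14 x -32.6 y 23.0 z -2.2 az 5.43 r 0.552 0.624 yaw0 -6.22 tilt [-9.e-04 -6.e-04 -1.e+00] p0 [0.5543 0.2737 0.1494]
rows 16 x -28.4 y 20.3 z -1.9 az 4.76 r 0.552 0.624 yaw0 -6.22 tilt [-9.e-04 -6.e-04 -1.e+00] p0 [0.5543 0.2737 0.1494]
0.516923098457201
```

jog_arm --rows '[{"x": -28.4,"y": 20.3,"z": -12,"ax": 0,"ay": 0,"az": 4.76,"fingers": 30},{"x": -28.4,"y": 20.3,"z": -12,"ax": 0,"ay": 0,"az": 4.76,"fingers": 30},{"x": -28.4,"y": 20.3,"z": -12,"ax": 0,"ay": 0,"az": 4.76,"fingers": 30},{"x": -28.4,"y": 20.3,"z": -12,"ax": 0,"ay": 0,"az": 4.76,"fingers": 30},{"x": -28.4,"y": 20.3,"z": 0,"ax": 0,"ay": 0,"az": 4.76,"fingers": 30},{"x": -28.4,"y": 20.3,"z": 0,"ax": 0,"ay": 0,"az": 4.76,"fingers": 30},{"x": -28.4,"y": 20.3,"z": 0,"ax": 0,"ay": 0,"az": 4.76,"fingers": 30},{"x": -28.4,"y": 20.3,"z": 0,"ax": 0,"ay": 0,"az": 4.76,"fingers": 30}]'

```text
t: 12.2
eef_pos: [0.6152, 0.0052, 0.1963]
tool_rot: [-0.0, 0.922, 0.387, 0.0]
contact_force: [-0.1, 0.0, -0.8]
gripper_width: 0.518
grasp_force: 52.1
```

jog_arm --rows '[{"x": -28.4,"y": 20.3,"z": 0,"ax": 0,"ay": 0,"az": 4.76,"fingers": 30},{"x": -28.4,"y": 20.3,"z": 0,"ax": 0,"ay": 0,"az": 4.76,"fingers": 30},{"x": -28.4,"y": 20.3,"z": 0,"ax": 0,"ay": 0,"az": 4.76,"fingers": 30},{"x": -28.4,"y": 20.3,"z": 0,"ax": 0,"ay": 0,"az": 4.76,"fingers": 30},{"x": -28.4,"y": 20.3,"z": 0,"ax": 0,"ay": 0,"az": 4.76,"fingers": 30},{"x": -28.4,"y": 20.3,"z": 0,"ax": 0,"ay": 0,"az": 4.76,"fingers": 30},{"x": -28.4,"y": 20.3,"z": 0,"ax": 0,"ay": 0,"az": 4.76,"fingers": 30},{"x": -28.4,"y": 20.3,"z": 0,"ax": 0,"ay": 0,"az": 4.76,"fingers": 30}]'

```text
t: 13.0
eef_pos: [0.4967, -0.2424, 0.1962]
tool_rot: [-0.0, 0.998, 0.065, 0.0]
contact_force: [1.3, -1.6, -0.8]
gripper_width: 0.515
grasp_force: 52.1
```

```bash
python3 - <<'E'
from h import *
plan([.4969,-.2411,.06],-82.3,5); c=cam("wrist"); save(c,"w9.png")
E
```

```text
rows 5 x 0.1 y -0.2 z 27.2 az -0.05 r 0.552 0.553 yaw0 -82.57 tilt [ 8.e-04  2.e-04 -1.e+00] p0 [ 0.4967 -0.2424  0.1962]
```

View pics/w9.png

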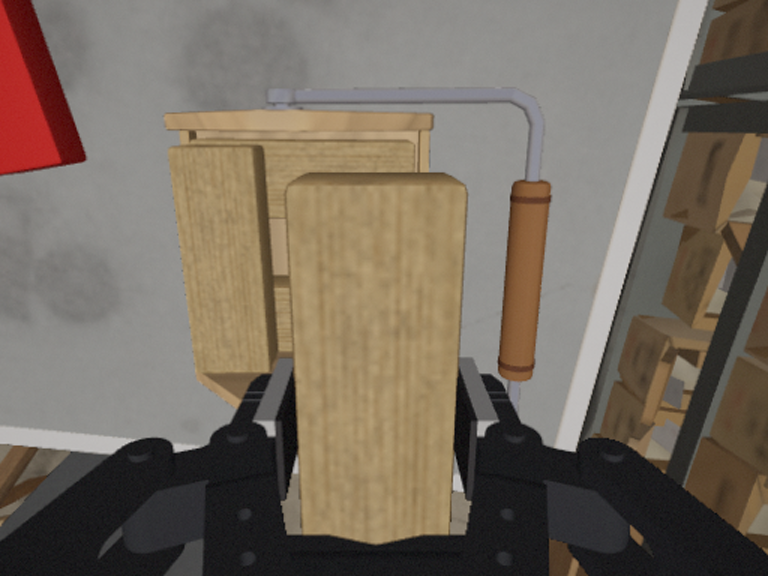

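The held block is over the -y side with block 1 visible at (225,260); the grip at (525,280) is clear of the fingers. Descending.

jog_arm --rows '[{"x": 0.2,"y": -1,"z": 23,"ax": 0,"ay": 0,"az": -0.2,"fingers": 30},{"x": 0,"y": 0,"z": 23,"ax": 0,"ay": 0,"az": 0,"fingers": 30},{"x": 0,"y": 0,"z": 23,"ax": 0,"ay": 0,"az": 0,"fingers": 30},{"x": 0,"y": 0,"z": 23,"ax": 0,"ay": 0,"az": 0,"fingers": 30},{"x": 0,"y": 0,"z": 23,"ax": 0,"ay": 0,"az": 0,"fingers": 30},{"x": 0,"y": 0,"z": 23,"ax": 0,"ay": 0,"az": 0,"fingers": 30},{"x": 0,"y": 0,"z": 5,"ax": 0,"ay": 0,"az": 0,"fingers": 30},{"x": 0,"y": 0,"z": 4,"ax": 0,"ay": 0,"az": 0,"fingers": 30}]'

```text
t: 13.85
eef_pos: [0.4977, -0.2402, 0.049]
tool_rot: [-0.0, 0.998, 0.068, -0.0]
contact_force: [0.1, 0.1, -0.4]
gripper_width: 0.511
grasp_force: 52.1
```

```bash
python3 - <<'E'
from h import *
plan([.4969,-.2411,.045],-82.3,1); print(bot.get_obs()["contact_force"])
E
```

```text
rows 1 x -0.9 y 0.7 z 4.0 az 0.14 r 0.552 0.552 yaw0 -82.16 tilt [-1.e-04  2.e-04 -1.e+00] p0 [ 0.4977 -0.2402  0.049 ]
[ 0.1201223   0.14564967 -0.4275968 ]
```

jog_arm --rows '[{"x": -0.9,"y": 0.4,"z": 2,"ax": 0,"ay": 0,"az": 0.1,"fingers": 30},{"x": 0,"y": 0.3,"z": 2,"ax": 0,"ay": 0,"az": 0,"fingers": 30},{"x": 0,"y": 0,"z": 1,"ax": 0,"ay": 0,"az": 0,"fingers": 30},{"x": 0,"y": 0,"z": 0,"ax": 0,"ay": 0,"az": 0,"fingers": 30},{"x": 0,"y": 0,"z": 0,"ax": 0,"ay": 0,"az": 0,"fingers": 62},{"x": 0,"y": 0,"z": 0,"ax": 0,"ay": 0,"az": 0,"fingers": 62},{"x": 0,"y": 0,"z": 0,"ax": 0,"ay": 0,"az": 0,"fingers": 62},{"x": 0,"y": 0,"z": -2,"ax": 0,"ay": 0,"az": 0,"fingers": 62}]'

```text
t: 14.65
eef_pos: [0.4969, -0.241, 0.0459]
tool_rot: [-0.0, 0.998, 0.068, -0.0]
contact_force: [-0.2, 0.2, -1.3]
gripper_width: 0.727
grasp_force: 0.0
```

jog_arm --rows '[{"x": 0,"y": 0,"z": -10,"ax": 0,"ay": 0,"az": 0,"fingers": 62},{"x": 0,"y": 0,"z": -20,"ax": 0,"ay": 0,"az": 0,"fingers": 62},{"x": 0,"y": 0,"z": -40,"ax": 0,"ay": 0,"az": 0,"fingers": 62},{"x": 0,"y": 0,"z": -40,"ax": 0,"ay": 0,"az": 0,"fingers": 62},{"x": 0,"y": 0,"z": -40,"ax": 0,"ay": 0,"az": 0,"fingers": 62},{"x": 0,"y": 0,"z": -40,"ax": 0,"ay": 0,"az": 0,"fingers": 62},{"x": 0,"y": 0,"z": -20,"ax": 0,"ay": 0,"az": 0,"fingers": 62},{"x": 0,"y": 0,"z": 0,"ax": 0,"ay": 0,"az": 0,"fingers": 62}]'

```text
t: 15.45
eef_pos: [0.4982, -0.2423, 0.2593]
tool_rot: [0.001, 0.998, 0.067, 0.003]
contact_force: [0.2, -0.1, -0.9]
gripper_width: 0.725
grasp_force: 0.0
```

```bash
python3 - <<'E'
from h import *
import pickle
c=cam("wrist"); save(c,"w10.png"); pickle.dump(c,open("w10.pkl","wb")); plan([.5067,-.3136,.2],-82.3,4)
hsv=cv2.cvtColor(c["pixels"],cv2.COLOR_RGB2HSV); m=cv2.inRange(hsv,(5,130,60),(15,255,200)); m[:, :200]=0
n,l,s,ce=cv2.connectedComponentsWithStats(m)
for i in range(1,n):
    if s[i,4]>300: print(s[i],ce[i],onz(c,[ce[i]],.1)*1e3)
E
```

```text
rows 4 x -0.1 y 18.2 z 14.3 az 0.01 r 0.563 0.596 yaw0 -82.27 tilt [ 2.8e-03 -2.0e-04 -1.0e+00] p0 [ 0.4974 -0.2414  0.2573]
[ 316  116   27  108 2001] [328.52973513 168.28935532] [[ 510.06476238 -313.2932204   100.        ]]
```

View pics/w10.png

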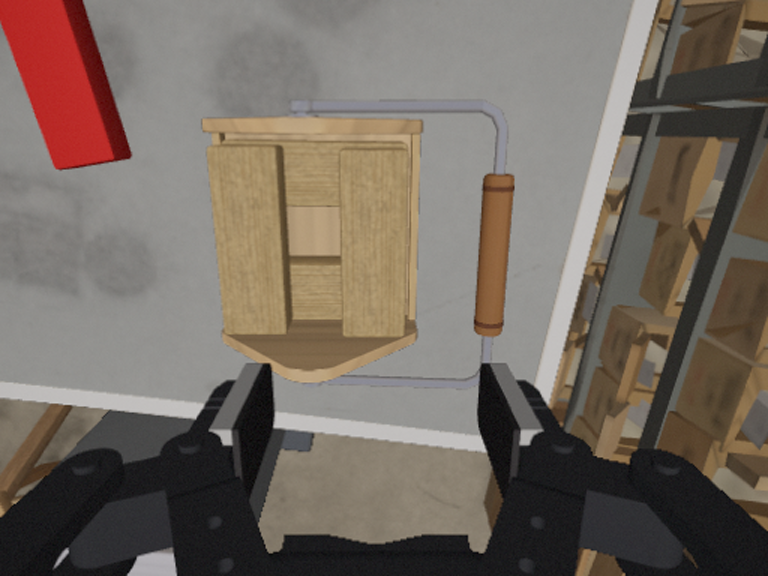

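Both blocks are on the pair, at (248,240) and (373,240), parallel and flush with the ends; the grip's middle is at (493,253).

jog_arm --force 80 --rows '[{"x": 0,"y": 18,"z": 10,"ax": 0,"ay": 0,"az": 0,"fingers": 50},{"x": 0,"y": 18,"z": 20,"ax": 0,"ay": 0,"az": 0,"fingers": 50},{"x": 0,"y": 18,"z": 25,"ax": 0,"ay": 0,"az": 0,"fingers": 50},{"x": 0,"y": 18,"z": 30,"ax": 0,"ay": 0,"az": 0,"fingers": 50},{"x": 0,"y": 0,"z": 30,"ax": 0,"ay": 0,"az": 0,"fingers": 50},{"x": 0,"y": 0,"z": 10,"ax": 0,"ay": 0,"az": 0,"fingers": 50},{"x": 0,"y": 0,"z": 0,"ax": 0,"ay": 0,"az": 0,"fingers": 50},{"x": 0,"y": 0,"z": 0,"ax": 0,"ay": 0,"az": 0,"fingers": 50}]'

```text
t: 16.3
eef_pos: [0.5067, -0.3124, 0.1315]
tool_rot: [0.0, 0.998, 0.068, 0.0]
contact_force: [0.2, -1.4, 0.2]
gripper_width: 0.586
grasp_force: 0.0
```

```bash
python3 - <<'E'
from h import *
import pickle
c=cam("wrist"); save(c,"w11.png"); plan([.5066,-.3127,.081],-82.3,4)
hsv=cv2.cvtColor(c["pixels"],cv2.COLOR_RGB2HSV); m=cv2.inRange(hsv,(5,130,60),(15,255,200)); m[:, :130]=0
n,l,s,ce=cv2.connectedComponentsWithStats(m)
for i in range(1,n):
    if s[i,4]>300: print(s[i],ce[i],onz(c,[ce[i]],.1)*1e3)
E
```

```text
rows 4 x -0.1 y 0.0 z 12.7 az 0.01 r 0.595 0.596 yaw0 -82.24 tilt [ 1.3e-03 -6.0e-04 -1.0e+00] p0 [ 0.5072 -0.3126  0.132 ]
[ 237  134   33  175 5269] [252.71455684 218.55171759] [[ 511.25784111 -312.84254115  100.        ]]
```

jog_arm --rows '[{"x": 1,"y": 0,"z": 15,"ax": 0,"ay": 0,"az": 0,"fingers": 50},{"x": 1,"y": 0,"z": 15,"ax": 0,"ay": 0,"az": 0,"fingers": 50},{"x": 0,"y": 0,"z": 13,"ax": 0,"ay": 0,"az": 0,"fingers": 50},{"x": 0,"y": 0,"z": 7,"ax": 0,"ay": 0,"az": 0,"fingers": 50},{"x": 0,"y": 0,"z": 0,"ax": 0,"ay": 0,"az": 0,"fingers": 5},{"x": 0,"y": 0,"z": 0,"ax": 0,"ay": 0,"az": 0,"fingers": 5},{"x": 0,"y": 0,"z": 0,"ax": 0,"ay": 0,"az": 0,"fingers": 5},{"x": 0,"y": 0,"z": 0,"ax": 0,"ay": 0,"az": 0,"fingers": 5}]'

```text
t: 17.15
eef_pos: [0.5087, -0.3128, 0.0814]
tool_rot: [0.001, 0.998, 0.067, 0.0]
contact_force: [0.3, -0.9, -0.6]
gripper_width: 0.177
grasp_force: 78.0
```

jog_arm --rows '[{"x": 0,"y": 0,"z": 0,"ax": 0,"ay": 0,"az": 0,"fingers": 5},{"x": 0,"y": 0,"z": 0,"ax": 0,"ay": 0,"az": 0,"fingers": 5},{"x": 0,"y": 0,"z": 0,"ax": 0,"ay": 0,"az": 0,"fingers": 5},{"x": 0,"y": 0,"z": 0,"ax": 0,"ay": 0,"az": 0,"fingers": 5},{"x": 0,"y": 0,"z": 0,"ax": 0,"ay": 0,"az": 0,"fingers": 5},{"x": 0,"y": 0,"z": 0,"ax": 0,"ay": 0,"az": 0,"fingers": 5},{"x": 0,"y": 0,"z": 0,"ax": 0,"ay": 0,"az": 0,"fingers": 5},{"x": 0,"y": 0,"z": 0,"ax": 0,"ay": 0,"az": 0,"fingers": 5}]'

```text
t: 17.95
eef_pos: [0.5087, -0.3128, 0.0811]
tool_rot: [0.001, 0.998, 0.067, 0.0]
contact_force: [0.8, -5.5, -0.1]
gripper_width: 0.184
grasp_force: 78.1
```

```bash
python3 - <<'E'
from h import *
plan([.5086,-.3127,.081],-82.3,1); print(bot.get_obs()["contact_force"],bot.get_obs()["gripper_width"])
t=np.linspace(1.5,0,25); y=-115*np.sin(t); z=115*np.cos(t)
print(np.c_[-np.diff(y),-np.diff(z)].round(1).tolist())
E
```

```text
rows 1 x -0.1 y -0.1 z 0.1 az 0.02 r 0.597 0.597 yaw0 -82.28 tilt [ 5.0e-04 -1.1e-03 -1.0e+00] p0 [ 0.5087 -0.3128  0.0811]
[ 0.79038661 -5.50456465 -0.08846558] 0.1841586394622548
[[-0.7, -7.1], [-1.2, -7.1], [-1.6, -7.0], [-2.1, -6.9], [-2.5, -6.7], [-2.9, -6.6], [-3.3, -6.4], [-3.7, -6.2], [-4.1, -5.9], [-4.4, -5.7], [-4.8, -5.4], [-5.1, -5.1], [-5.4, -4.7], [-5.7, -4.4], [-6.0, -4.0], [-6.2, -3.6], [-6.4, -3.2], [-6.6, -2.8], [-6.8, -2.4], [-6.9, -2.0], [-7.0, -1.6], [-7.1, -1.1], [-7.2, -0.7], [-7.2, -0.2]]
```

jog_arm --rows '[{"x": 0,"y": -0.7,"z": -7.1,"ax": 0,"ay": 0,"az": 0,"fingers": 5},{"x": 0,"y": -1.2,"z": -7.1,"ax": 0,"ay": 0,"az": 0,"fingers": 5},{"x": 0,"y": -1.6,"z": -7,"ax": 0,"ay": 0,"az": 0,"fingers": 5},{"x": 0,"y": -2.1,"z": -6.9,"ax": 0,"ay": 0,"az": 0,"fingers": 5},{"x": 0,"y": -2.5,"z": -6.7,"ax": 0,"ay": 0,"az": 0,"fingers": 5},{"x": 0,"y": -2.9,"z": -6.6,"ax": 0,"ay": 0,"az": 0,"fingers": 5},{"x": 0,"y": -3.3,"z": -6.4,"ax": 0,"ay": 0,"az": 0,"fingers": 5},{"x": 0,"y": -3.7,"z": -6.2,"ax": 0,"ay": 0,"az": 0,"fingers": 5}]'

```text
t: 18.75
eef_pos: [0.5059, -0.2941, 0.1355]
tool_rot: [-0.0, 0.998, 0.067, -0.0]
contact_force: [-0.7, -4.0, 1.2]
gripper_width: 0.18
grasp_force: 78.3
```

```bash
python3 - <<'E'
from h import *
a=np.radians(7.7); X=np.array([np.cos(a),np.sin(a)]);Y=np.array([-X[1],X[0]]); o=np.array([.4912,-.199])
b=bot.get_obs(); p=np.array(b["eef_pos"]); d=p[:2]-o; y,z=d@Y,p[2]+.019-.092; print(d@X,y,z,np.hypot(y,z),b["contact_force"],b["gripper_width"],b["torque"])
E
```

```text
0.0018747271716422261 -0.09619854372463364 0.06249321043737377 0.1147151304994687 [-0.69213571 -4.03085166  1.15034223] 0.18031986461782573 [-0.72076989  0.20230082 -0.04602485]
```

jog_arm --rows '[{"x": 0,"y": -4.1,"z": -5.9,"ax": 0,"ay": 0,"az": 0,"fingers": 5},{"x": 0,"y": -4.4,"z": -5.7,"ax": 0,"ay": 0,"az": 0,"fingers": 5},{"x": 0,"y": -4.8,"z": -5.4,"ax": 0,"ay": 0,"az": 0,"fingers": 5},{"x": 0,"y": -5.1,"z": -5.1,"ax": 0,"ay": 0,"az": 0,"fingers": 5},{"x": 0,"y": -5.4,"z": -4.7,"ax": 0,"ay": 0,"az": 0,"fingers": 5},{"x": 0,"y": -5.7,"z": -4.4,"ax": 0,"ay": 0,"az": 0,"fingers": 5},{"x": 0,"y": -6,"z": -4,"ax": 0,"ay": 0,"az": 0,"fingers": 5},{"x": 0,"y": -6.2,"z": -3.6,"ax": 0,"ay": 0,"az": 0,"fingers": 5}]'

```text
t: 19.55
eef_pos: [0.5005, -0.2525, 0.1741]
tool_rot: [-0.0, 0.998, 0.067, 0.0]
contact_force: [-1.4, -4.4, 4.4]
gripper_width: 0.187
grasp_force: 78.5
```

jog_arm --rows '[{"x": 0,"y": -6.4,"z": -3.2,"ax": 0,"ay": 0,"az": 0,"fingers": 5},{"x": 0,"y": -6.6,"z": -2.8,"ax": 0,"ay": 0,"az": 0,"fingers": 5},{"x": 0,"y": -6.8,"z": -2.4,"ax": 0,"ay": 0,"az": 0,"fingers": 5},{"x": 0,"y": -6.9,"z": -2,"ax": 0,"ay": 0,"az": 0,"fingers": 5},{"x": 0,"y": -7,"z": -1.6,"ax": 0,"ay": 0,"az": 0,"fingers": 5},{"x": 0,"y": -7.1,"z": -1.1,"ax": 0,"ay": 0,"az": 0,"fingers": 5},{"x": 0,"y": -7.2,"z": -0.7,"ax": 0,"ay": 0,"az": 0,"fingers": 5},{"x": 0,"y": -7,"z": 0,"ax": 0,"ay": 0,"az": 0,"fingers": 5}]'

```text
t: 20.35
eef_pos: [0.4931, -0.1971, 0.1878]
tool_rot: [-0.001, 0.998, 0.068, -0.0]
contact_force: [-3.7, -0.4, 8.7]
gripper_width: 0.186
grasp_force: 79.0
```

```bash
python3 - <<'E'
from h import *
a=np.radians(7.7); X=np.array([np.cos(a),np.sin(a)]);Y=np.array([-X[1],X[0]]); o=np.array([.4912,-.199])
b=bot.get_obs(); p=np.array(b["eef_pos"]); d=p[:2]-o; y,z=d@Y,p[2]+.019-.092; print(d@X,y,z,np.hypot(y,z),b["contact_force"],b["gripper_width"],b["torque"])
plan(p,-82.3,1)
for n in("wrist","scene"): save(cam(n),n+"12.png")
E
```

```text
0.0021067114644434982 0.0016543362388198564 0.11477774855321715 0.1147896702292354 [-3.68878681 -0.35498888  8.73540292] 0.1861783844820187 [-0.1013971   0.61360746 -0.09861461]
rows 1 x 0.0 y -0.0 z -0.0 az 0.07 r 0.531 0.531 yaw0 -82.23 tilt [-4.0e-04  1.7e-03 -1.0e+00] p0 [ 0.4931 -0.1971  0.1878]
```

jog_arm --rows '[{"x": 0,"y": 0.8,"z": -3,"ax": 0,"ay": 0,"az": 0,"fingers": 5},{"x": 0,"y": 0.8,"z": -3,"ax": 0,"ay": 0,"az": 0,"fingers": 5},{"x": 0,"y": 0,"z": -4,"ax": 0,"ay": 0,"az": 0,"fingers": 5},{"x": 0,"y": 0,"z": -6,"ax": 0,"ay": 0,"az": 0,"fingers": 5},{"x": 0,"y": 0,"z": -8,"ax": 0,"ay": 0,"az": 0,"fingers": 5},{"x": 0,"y": 0,"z": -9,"ax": 0,"ay": 0,"az": 0,"fingers": 5},{"x": 0,"y": 0,"z": -10,"ax": 0,"ay": 0,"az": 0,"fingers": 5},{"x": 0,"y": 0,"z": -10,"ax": 0,"ay": 0,"az": 0,"fingers": 5}]'

```text
t: 21.25
eef_pos: [0.4934, -0.2002, 0.2415]
tool_rot: [0.0, 0.998, 0.067, 0.0]
contact_force: [0.8, 0.8, -8.0]
gripper_width: 0.184
grasp_force: 78.2
```

jog_arm --rows '[{"x": 0,"y": 0,"z": -10,"ax": 0,"ay": 0,"az": 0,"fingers": 5},{"x": 0,"y": 0,"z": -10,"ax": 0,"ay": 0,"az": 0,"fingers": 5},{"x": 0,"y": 0,"z": -9,"ax": 0,"ay": 0,"az": 0,"fingers": 5},{"x": 0,"y": 0,"z": -8,"ax": 0,"ay": 0,"az": 0,"fingers": 5},{"x": 0,"y": 0,"z": -6,"ax": 0,"ay": 0,"az": 0,"fingers": 5},{"x": 0,"y": 0,"z": -4,"ax": 0,"ay": 0,"az": 0,"fingers": 5},{"x": 0,"y": 0,"z": -2,"ax": 0,"ay": 0,"az": 0,"fingers": 5},{"x": 0,"y": 0,"z": 0,"ax": 0,"ay": 0,"az": 0,"fingers": 5}]'

```text
t: 22.05
eef_pos: [0.4933, -0.2001, 0.2895]
tool_rot: [-0.0, 0.998, 0.068, 0.0]
contact_force: [0.1, 0.5, -7.8]
gripper_width: 0.181
grasp_force: 78.2
```

jog_arm --rows '[{"x": 0,"y": 0,"z": 0,"ax": 0,"ay": 0,"az": 0,"fingers": 5},{"x": 0,"y": 0,"z": 0,"ax": 0,"ay": 0,"az": 0,"fingers": 5},{"x": 0,"y": 0,"z": 0,"ax": 0,"ay": 0,"az": 0,"fingers": 5},{"x": 0,"y": 0,"z": 0,"ax": 0,"ay": 0,"az": 0,"fingers": 5},{"x": 0,"y": 0,"z": 0,"ax": 0,"ay": 0,"az": 0,"fingers": 5},{"x": 0,"y": 0,"z": 0,"ax": 0,"ay": 0,"az": 0,"fingers": 5},{"x": 0,"y": 0,"z": 0,"ax": 0,"ay": 0,"az": 0,"fingers": 5},{"x": 0,"y": 0,"z": 0,"ax": 0,"ay": 0,"az": 0,"fingers": 5}]'

```text
t: 22.85
eef_pos: [0.4933, -0.2001, 0.2895]
tool_rot: [-0.0, 0.998, 0.067, 0.0]
contact_force: [-0.1, 0.4, -8.2]
gripper_width: 0.185
grasp_force: 78.2
```

```bash
python3 - <<'E'
from h import *
b=bot.get_obs(); print(b["torque"],b["contact_force"],b["eef_pos"])
w=cam("wrist"); s=cam("scene"); d=cam("side")
A=cv2.resize(w["pixels"],None,fx=.78,fy=.78); 
B=cv2.resize(s["pixels"][130:280,250:400],(300,300),interpolation=cv2.INTER_CUBIC)
C=cv2.resize(d["pixels"][100:260,100:300],(375,300),interpolation=cv2.INTER_CUBIC)
im=np.zeros((600,675,3),np.uint8); im[:300,:A.shape[1]]=A[:300]; im[300:,:300]=B; im[300:,300:]=C
cv2.imwrite("pics/fin.png",im[:,:,::-1])
E
```

```text
[-0.00604255  0.02022955 -0.00493601] [-0.09042843  0.43019167 -8.24724531] [ 0.49333162 -0.20007679  0.28950464]
```

View pics/fin.png

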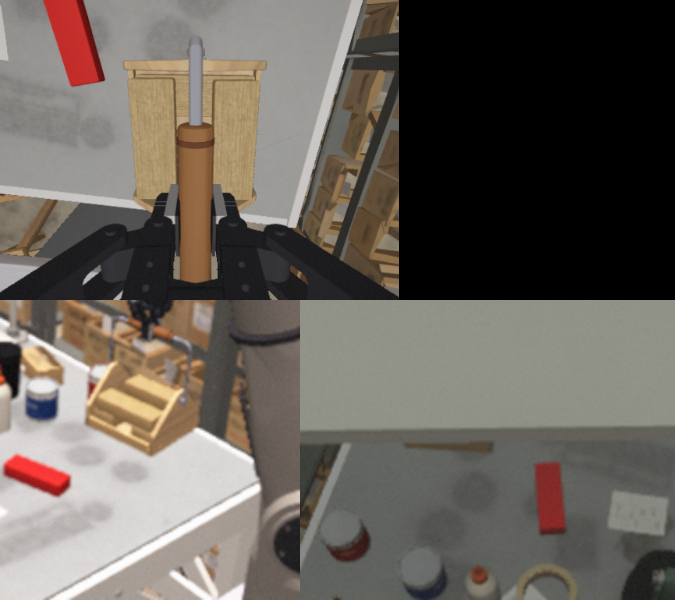

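The picture shows the carrier hanging level from the upright handle with both cross blocks in place and the bystanders undisturbed. The wrist load is steady at 8.2 N.

jog_arm --rows '[{"x": 0,"y": 0,"z": 0,"ax": 0,"ay": 0,"az": 0,"fingers": 5},{"x": 0,"y": 0,"z": 0,"ax": 0,"ay": 0,"az": 0,"fingers": 5},{"x": 0,"y": 0,"z": 0,"ax": 0,"ay": 0,"az": 0,"fingers": 5},{"x": 0,"y": 0,"z": 0,"ax": 0,"ay": 0,"az": 0,"fingers": 5},{"x": 0,"y": 0,"z": 0,"ax": 0,"ay": 0,"az": 0,"fingers": 5},{"x": 0,"y": 0,"z": 0,"ax": 0,"ay": 0,"az": 0,"fingers": 5},{"x": 0,"y": 0,"z": 0,"ax": 0,"ay": 0,"az": 0,"fingers": 5},{"x": 0,"y": 0,"z": 0,"ax": 0,"ay": 0,"az": 0,"fingers": 5}]'

```text
t: 23.8
eef_pos: [0.4933, -0.2001, 0.2895]
tool_rot: [-0.0, 0.998, 0.067, -0.0]
contact_force: [-0.8, 0.1, -8.2]
gripper_width: 0.183
grasp_force: 78.2
```

```bash
python3 -c "
from station import bot
print(bot.hand_in())"
```

```text
the job is handed in; nothing more can be done
None
```

I laid both pine blocks crosswise over the ends of the pair, swung the handle up, lifted the carrier by its wooden grip to about 10 cm clear, and handed in at about 24 s with it held level and still.

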